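# Tuck the control box cover under its drip flap and hold it flat

## Robot

A 6-joint arm with a two-finger parallel gripper is mounted at the origin on a cart in front of the work surface, level with it; the furniture and walls round the work are solid. World frame = base frame: x ahead of the robot, y to its left, z up, the work surface at z = 0. Lengths are in m, angles in rad, forces in N, time in s.
With the tool pointing down it reaches from about 0.375 to 0.9 m from the base axis. Payload 3.1 kg.
Tool frame: the origin (TCP) lies on the centre line of the jaws, within the pads' length; the fingertips stand robot.finger_overhang ahead of it and the grasp point (between the pads) lies 2 mm behind it (robot.finger_overhang is the distance from the TCP to the fingertips, in m); z points along the fingers, y is the direction in which the jaws open and shut (so a half turn about z gives the same grasp; the last joint's range is limited). The gripper opens to 87 mm and grips with 3 to 60 N. Pads are 19 mm wide; open, the fingers measure 117 mm over their backs; the gripper's body (75 mm by 190 mm) begins 51 mm behind the grasp point.
Start: joints at [-1.304, 0.527, 1.433, -0, 1.181, -0.178], TCP at [0.27, -0.564, 0.24] pointing down, gripper open.
Joint ranges: [-3.08, 3.08], [-0.75, 2.2], [0.22, 2.44], [-1.43, 4.57], [0, 2.65], [-2.85, 2.85]. Speed limits (rad/s): [2.79, 2.79, 3.14, 3.14, 3.14, 3.14].

## Interface

Orientations are given as a unit quaternion [x, y, z, w].
In Python, from rig import robot gives the robot as it stands. The module is installed in compiled form; this text tells all that it offers.
- The arm moves only by the tool step_arm, never from a script. Its arguments are lists of equal length, an entry for each row: "slide": the shift along the tool's x, y, z in mm, a list of three; "twist": the turn about the tool's z in degrees. A call has 1 to 20 rows; each row shifts and turns the commanded pose from where the row before left it, along the tool's axes as they then stand; what a row does not reach is not made up. A row lasts 1/12 s, in which the tool goes at most 41.7 mm and 7.16 degrees, less where a joint would pass 70% of its speed; a pose out of reach is approached as far as the arm can. A call is refused whole if a number of a shift passes 41.7 or a number of a turn 7.16, either way. A call with a gripper value outside its range is refused whole. "jaw" is the finger opening in mm, from 0 to 87, set as the call begins (left out, the last holds). The fingers move at their own pace and stop on an object; "force" is the grip in N (left out, the last holds). Time passes only in rows, so rows that do not move let the fingers close. It gives the time, the measured TCP pose, the force and the opening at its end, in the units of the state.
- robot.get_obs(): the state, without advancing time (a new reading comes with each control period).
- robot.camera(name): name is "scene" or "side" or "wrist"; returns a dict with "color" (400x640x3 uint8, blue, green, red), "depth" (400x640 float32, m along the optical axis (not along the pixel's ray), 0 where there is no reading), "camera_matrix" (3x3 intrinsics, pixels), "origin" and "orientation" of the camera in the world. Camera axes: x right, y down, z forward; pixel columns grow to the right and rows downward; lengths in m; the calibration is good to about 2 mm. The wrist camera is an equidistant fisheye: a pixel r from the principal point sees the ray r / f radians off the axis. A picture is of the moment at which its call begins.
- robot.hand_in(): hands the job in, once; it reports no verdict.
The state is a dict: "time": time; "q": joint angles; "joint_velocities": joint speeds; "joint_torque": joint torques, N m; "position": TCP position; "tool_rot": TCP orientation; "ft_force": force on the tool from outside, world axes, zero at the start; "moment": the same for the moment, N m; "grip_width": finger opening in m.
Only numpy, scipy, OpenCV 4.12 (cv2) and the standard library are available. Lean on these libraries where they do the work, as an engineer would, in place of code of your own. Each camera call takes 0.05 s, during which the arm holds its last target.

## Task

Take the loose bare-metal cover by its black handle, tuck its plain far edge under the yellow drip flap of the grey control box until it butts fully home, raising the flap no more than the cover's edge needs to slip in, and press the cover down flat on the box's rim, so that the sprung cover switch inside goes in and the flap lies on top of the cover. Finish still holding the cover pressed flat there, as if a colleague were about to put in the two front screws: do not let go. Leave the other things on the bench where they are.

Things in the scene. Friction and masses are not known exactly. Their poses are not given: they have to be found in the camera images.
- control_box: Grey sheet-steel box bolted to the bench, open at the top, 222 (x) x 148 (y) mm. Origin: centre of its underside, on the bench; x points to its raised head with the flap (away from the robot), z up. Its flat rim, the cover's seat, is 56 mm above the bench. Cover fully home: cover origin at box x = -24, y = 0, z = 56 mm, axes parallel. Highest point: the flap's edge, 72 mm up.
- box_stop (a point): Middle of the foot of the stop: the upright front face of the box's head, at box x = +57, y = 0, z = 56 mm (rim height); the face rises 8 mm above the rim, under the flap. The cover's far edge butts against it.
- box_front (a point): Middle of the rim's front edge, at box x = -111, y = 0, z = 56 mm. The rim runs from here to the stop. Two upstands 7 mm high stand on it along both sides, from box x = -104 to -4 mm, 132 mm apart inside: the 124 mm wide cover drops between them with 4 mm on each side. Nothing inside the box comes above the rim but the switch plunger.
- drip_flap (a joint): Yellow sheet-steel flap, 112 mm wide (y), 2.5 mm thick, hinged on the box's head along y at box x = +86, z = 66 mm; it reaches over the stop towards the box's front and laps over the cover. Rad: 0 = down on its stop, grows as its edge is lifted; a light spring and its weight close it (about 1 N at the edge). With the cover under it about 0.03; must not pass 0.2 (12 mm at the edge).
- flap_edge (a point): Middle of the flap's underside where its turned-up edge begins: flap down, at box x = +26, y = 0, z = 59 mm. From here back to box x = +50 the underside is flat, 3 mm above the rim; forward of here it turns up at 25 degrees as a lead-in that ends at box x = +6 mm, 12 mm above the rim. Moves with the flap; z normal to the flap.
- cover_switch (a joint): Steel spring plunger with a round tip, 8 mm across, on the yellow cover switch inside the box, at box x = -39, y = 0, right below the cover's handle when home. Travel in m: 0 = out, 5 mm above the rim; 0.005 = level with the rim. Takes 3.5 N to start, 7 N to be level with the rim; springs back and lifts the cover when not held down.
- cover: Loose bare-metal (light grey) cover plate, 160 (x) x 124 (y) x 4 mm, about 0.26 kg, lying flat on the bench, handle up. Origin: centre of its underside, about its centre of mass; x points to its plain rounded far edge (x = +80 mm), which goes under the flap; the edge with the two dark screw slots (x = -80 mm) is the near one.
- cover_handle (a point): Centre of the grip bar of the cover's black handle, at cover x = -15, y = 0, z = 29 mm. The bar is 12 mm thick in x, 14 mm high (z = 22 to 36 mm) and 86 mm long in y; below it 18 mm of free space, 66 mm wide between its two legs.
- cover_edge (a point): Middle of the cover's far edge, half way through its thickness: cover x = +80, y = 0, z = 2 mm. Home: at box x = +56, z = 58 mm.
- cover_front (a point): Middle of the cover's near edge, half way through its thickness: cover x = -80, y = 0, z = 2 mm. Home: at box x = -104, z = 58 mm.
- hex_driver: Red-handled hex driver, 23 x 170 x 24 mm, lying near the bench's front edge; leave it. Origin: centre of its underside, y along it.
- calliper: Digital calliper, 66 x 200 x 8 mm, lying at the left; leave it. Origin: centre of its underside, y along it.
- screw_bin: Small yellow bin of screws, 110 x 80 x 42 mm, at the back; leave it. Origin: centre of its underside.
- marker: White and red marker, 14 x 126 x 15 mm, lying at the right; leave it. Origin: centre of its underside, y along it. Right of it a tall fixed screen stands on the bench along x (about y = -0.45 m, x over 0.40 m): keep the arm clear of it.

How it is judged:
By the outcome, as a careful person would: the job done as asked, in the order asked, and still so for the second after the job is handed in, while the arm keeps its last pose, push and grip.
It also fails if it takes over 40 s, if anything falls off the work surface, if the arm or the gripper's body presses on something with over 40 N, if the wrist force passes 120 N, or if a joint passes its speed limit or range.

## Working session

There is one attempt and no reset: what is moved stays moved. The work goes in short steps, Python scripts to look and compute and a tool call to move; the robot and the scene stay as the last step left them, time stands still between calls to the robot, and variables do not carry over. Pictures are saved under pics/ and viewed, and the job is handed in when it is done.

Besides the shell and the picture viewer there is one more tool, called after "Call:" by a JSON object that holds its "method" and its "body". step_arm: Moves the arm, as the interface text tells. Its arguments: {"type":"object","properties":{"slide":{"type":"array","items":{"type":"array","items":{"type":"number"}}},"twist":{"type":"array","items":{"type":"number"}},"jaw":{"type":"number"},"force":{"type":"number"}},"required":["slide","twist"]}

```bash
mkdir -p pics; ls; python3 - <<'E'
from rig import robot
import cv2
o=robot.get_obs()
for k,v in o.items(): print(k,v)
print(robot.finger_overhang)
for n in ["scene","side","wrist"]:
    c=robot.camera(n); cv2.imwrite(f"pics/{n}0.png",c["color"])
    import numpy as np
    np.savez(f"pics/{n}0.npz",**c)
    print(n,c["camera_matrix"],c["origin"],c["orientation"],(c["depth"]>0).mean())
E
```

```text
pics
time 0.0
q [-1.30346681e+00  5.28482921e-01  1.43387655e+00 -2.72846779e-05
  1.18139058e+00 -1.78481000e-01]
joint_velocities [ 0.00097837  0.00203876  0.00101367  0.00081046 -0.00068039 -0.00044893]
joint_torque [ 5.84028803e-04 -4.40039957e+01 -1.76591957e+01  6.32832572e-02
  5.82221069e-02 -1.64950793e-04]
position [ 0.26934035 -0.56322846  0.23856949]
tool_rot [ 9.75257603e-01  2.21068866e-01 -6.05075665e-05 -1.07707369e-03]
ft_force [ 0.27536932  0.09866084 -0.09580407]
moment [0.04903369 0.0265496  0.03853394]
grip_width 0.08636653346939306
0.017
scene [[438.64731975   0.         325.81246926]
 [  0.         438.64731975 200.06675218]
 [  0.           0.           1.        ]] [0.05986188 0.97430682 0.61045892] [-0.19564583  0.82781529 -0.50858508  0.13336331] 0.99571875
side [[447.04272342   0.         322.36704435]
 [  0.         447.04272342 197.22968033]
 [  0.           0.           1.        ]] [ 0.01248553 -0.95329845  0.86532669] [ 0.85943595 -0.22687654  0.10881386 -0.4450353 ] 0.99610546875
wrist [[309.70691629   0.         311.50610745]
 [  0.         309.70691629 195.99279125]
 [  0.           0.           1.        ]] [ 0.33426399 -0.5321883   0.38397126] [ 0.83846885 -0.52847463 -0.07155187  0.11209316] 0.97071875
```

View pics/scene0.png

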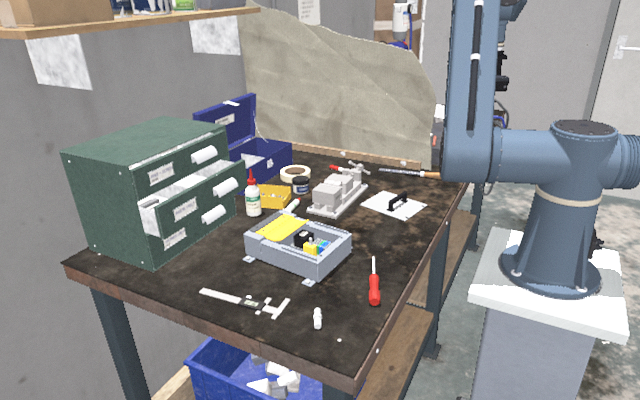

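View pics/side0.png

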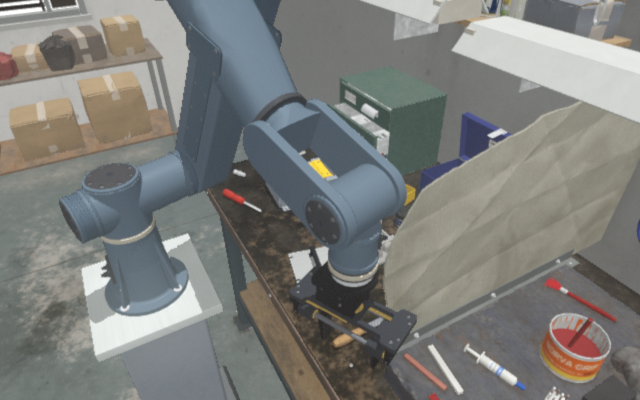

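View pics/wrist0.png

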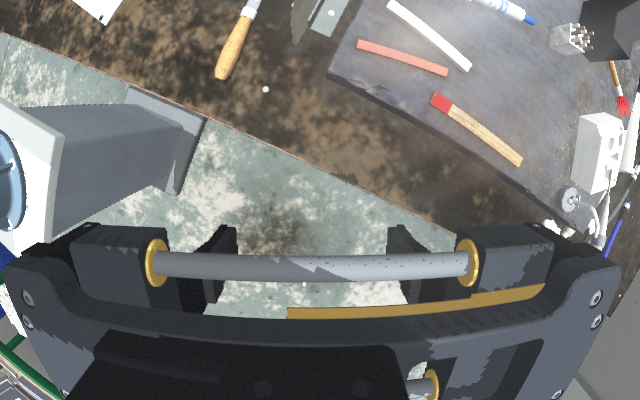

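The scene view shows the cover at about (393,205), black handle up, the box at (298,245) with its yellow flap at (283,228), and a clamp fixture at (338,190). Next I'll zoom in and measure.

```bash
cat > h.py <<'E'
import numpy as np, cv2
from scipy.spatial.transform import Rotation as R
def load(f):
    d=np.load(f); return {k:d[k] for k in d.files}
def ray(c,u,v,fish=False):
    K=c["camera_matrix"]; x=(np.asarray(u,float)-K[0,2])/K[0,0]; y=(np.asarray(v,float)-K[1,2])/K[1,1]
    if fish:
        r=np.hypot(x,y); s=np.where(r>1e-9,np.sin(r)/np.maximum(r,1e-9),1); d=np.stack([x*s,y*s,np.cos(r)],-1)
    else: d=np.stack([x,y,np.ones_like(x)],-1)
    return d@R.from_quat(c["orientation"]).as_matrix().T
def onz(c,u,v,z,fish=False):
    d=ray(c,u,v,fish); o=c["origin"]; return o+d*((z-o[2])/d[...,2])[...,None]
def cloud(c,fish=False):
    h,w=c["depth"].shape; v,u=np.mgrid[:h,:w]; K=c["camera_matrix"]
    d=ray(c,u,v,fish)
    if fish:
        x=(u-K[0,2])/K[0,0]; y=(v-K[1,2])/K[1,1]; d=d/np.cos(np.hypot(x,y))[...,None]
    return c["origin"]+d*c["depth"][...,None]
def proj(c,P,fish=False):
    q=(np.asarray(P)-c["origin"])@R.from_quat(c["orientation"]).as_matrix(); K=c["camera_matrix"]
    if fish:
        t=np.arctan2(np.hypot(q[...,0],q[...,1]),q[...,2]); n=np.hypot(q[...,0],q[...,1])+1e-12
        return np.stack([K[0,0]*t*q[...,0]/n+K[0,2],K[1,1]*t*q[...,1]/n+K[1,2]],-1)
    return np.stack([K[0,0]*q[...,0]/q[...,2]+K[0,2],K[1,1]*q[...,1]/q[...,2]+K[1,2]],-1)
E
python3 - <<'E'
from h import *
c=load("pics/scene0.npz"); im=c["color"]
cv2.imwrite("pics/s0crop.png",cv2.resize(im[150:310,190:450],None,fx=3,fy=3,interpolation=cv2.INTER_CUBIC))
P=cloud(c)
for u,v in [(393,205),(398,201),(298,245),(283,228),(338,190),(268,196),(375,285),(310,243),(250,300),(400,172),(300,172),(252,197)]: print((u,v),P[v,u].round(3))
E
```

```text
(393, 205) [ 0.432 -0.156  0.002]
(398, 201) [ 0.426 -0.185  0.003]
(298, 245) [0.562 0.184 0.02 ]
(283, 228) [0.603 0.185 0.059]
(338, 190) [ 0.564 -0.051  0.071]
(268, 196) [ 0.812 -0.049  0.002]
(375, 285) [0.329 0.251 0.02 ]
(310, 243) [0.517 0.2   0.047]
(250, 300) [0.553 0.4   0.009]
(400, 172) [ 0.491 -0.392  0.009]
(300, 172) [ 0.816 -0.258  0.003]
(252, 197) [0.773 0.08  0.064]
```

View pics/s0crop.png

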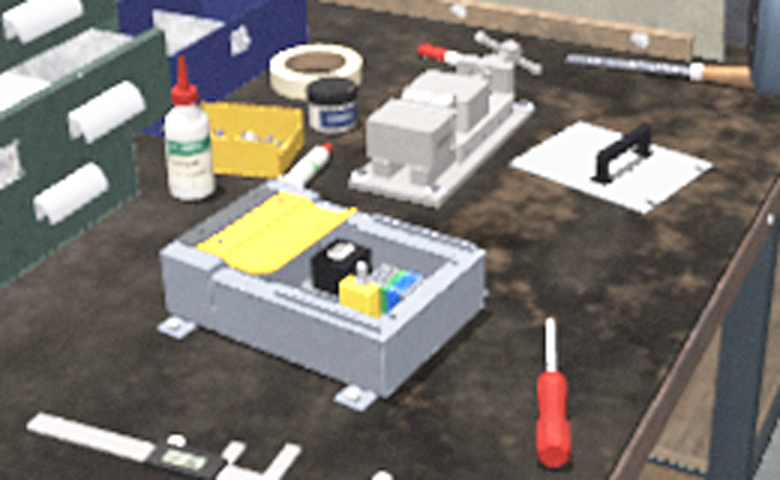

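```bash
python3 - <<'E'
from h import *
c=load("pics/scene0.npz"); im=c["color"]; P=cloud(c)
g=im.min(2)
m=((g>110)&(P[...,0]>.3)&(P[...,0]<.56)&(P[...,1]>-.29)&(P[...,1]<-.04)&(P[...,2]<.012)&(P[...,2]>-.02)).astype(np.uint8)
n,l,s,_=cv2.connectedComponentsWithStats(m); print(s[1:][s[1:,4]>30])
k=1+np.argmax(s[1:,4]); m=(l==k).astype(np.uint8)
print("cover med z",np.median(P[m>0][:,2]))
ct=max(cv2.findContours(m,cv2.RETR_EXTERNAL,cv2.CHAIN_APPROX_NONE)[0],key=len)[:,0].astype(float)
W=onz(c,ct[:,0],ct[:,1],.004)[:,:2]
r=cv2.minAreaRect((W*1000).astype(np.float32)); print(r); print(cv2.boxPoints(r))
# handle
hm=(im.max(2)<70)&(P[...,2]>.012)&(P[...,0]>.35)&(P[...,0]<.5)&(P[...,1]>-.25)&(P[...,1]<-.08)
Q=P[hm]; print(hm.sum(),Q.min(0),Q.max(0),Q.mean(0))
H=Q[Q[:,2]>.026]; mu=H.mean(0); w,v=np.linalg.eigh(np.cov((H-mu)[:,:2].T)); print(mu,v[:,1],np.ptp((H-mu)[:,:2]@v[:,1]))
# box rim: z .05-.06
bm=(P[...,2]>.045)&(P[...,2]<.075)&(P[...,0]>.4)&(P[...,0]<.75)&(P[...,1]>.06)&(P[...,1]<.32)
bm&=~((P[...,1]<.05))
W=P[bm][:,:2]; r=cv2.minAreaRect((W*1000).astype(np.float32)); print(r); print(cv2.boxPoints(r))
cv2.imwrite("pics/bm.png",cv2.resize((bm*255).astype(np.uint8)[150:310,190:450],None,fx=3,fy=3))
E
```

```text
[[339 186  29  28 134]
 [360 190  68  32 995]]
cover med z 0.00274126300367572
((433.2204895019531, -157.68179321289062), (135.68983459472656, 166.80044555664062), 76.53917694091797)
[[ 336.31836 -204.24902]
 [ 498.53668 -243.0769 ]
 [ 530.1226  -111.11456]
 [ 367.9043   -72.28668]]
100 [ 0.40335092 -0.19250851  0.01254491] [ 0.43102011 -0.10970999  0.03826152] [ 0.41675756 -0.15035334  0.0290804 ]
[ 0.41653905 -0.15155905  0.03255747] [0.2335815  0.97233723] 0.08415774962877469
((557.0859985351562, 194.55349731445312), (151.54440307617188, 223.30117797851562), 84.47049713134766)
[[438.6537   129.89233 ]
 [660.9158   108.375435]
 [675.5183   259.21466 ]
 [453.25623  280.73157 ]]
```

View pics/bm.png

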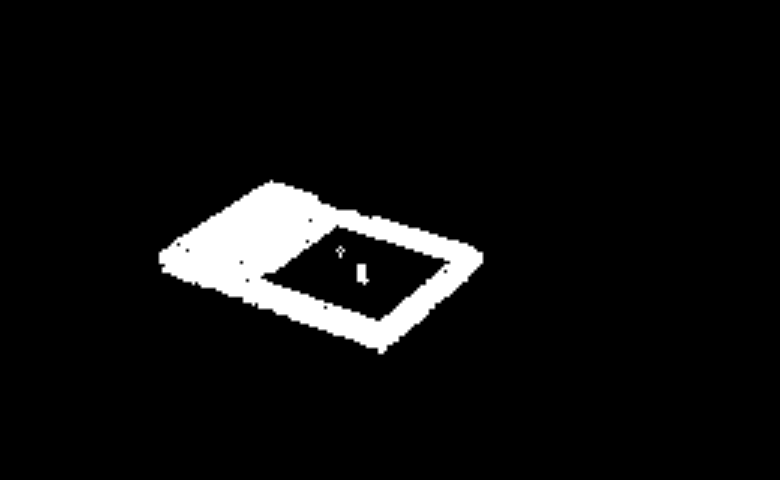

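The cover lies at about (0.433, -0.158) with yaw -13.5°, and its handle is at (0.417, -0.152). The box is at about (0.557, 0.195) with yaw -5.5°. The measured sizes match the given ones within a few mm. I'll move clear of the screen, turn the tool, and look again from close up.

Call:
{"method": "step_arm", "body": {"slide": [[12,-30,0],[12,-30,0],[12,-30,0],[12,-30,0],[12,-30,0],[24.5,-18.5,0],[24.5,-18.5,0],[24.5,-18.5,0],[24.5,-18.5,0],[24.5,-18.5,0],[24.5,-18.5,0],[24.5,-18.5,0],[0,0,0],[0,0,0],[0,0,0],[0,0,0],[0,0,0],[0,0,0],[0,0,0],[0,0,0]], "twist": [0,0,0,0,0,0,0,0,0,0,0,0,-6.4,-6.4,-6.4,-6.4,-6.4,-6.4,-6.4,-6.4]}}

```text
time: 1.82
position: [0.3578, -0.2117, 0.2395]
tool_rot: [0.782, 0.623, -0.0, -0.0]
ft_force: [0.5, -0.7, -0.5]
grip_width: 0.0869
```

```bash
python3 - <<'E'
from rig import robot
from h import *
o=robot.get_obs(); print(o["time"],o["position"],o["tool_rot"],o["q"],o["ft_force"])
for n in ["wrist"]:
    c=robot.camera(n); cv2.imwrite(f"pics/{n}1.png",c["color"]); np.savez(f"pics/{n}1.npz",**c); print(c["origin"])
E
```

```text
1.8167 [ 0.35776089 -0.21172594  0.23946254] [ 7.82266100e-01  6.22944397e-01 -2.11860022e-05 -1.65022353e-04] [-8.04653893e-01  2.46237775e-01  1.92919971e+00 -1.37631926e-05
  9.66487733e-01 -5.78851807e-01] [ 0.53561138 -0.70537951 -0.48779215]
[ 0.37388611 -0.14133012  0.38474752]
```

View pics/wrist1.png

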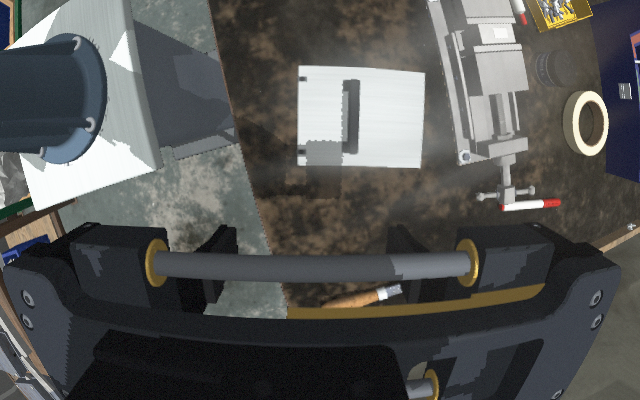

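The wrist view shows the whole cover, with corners at about (300,67), (425,72), (420,168) and (298,165). The handle bar is at (350,116), and the slots are on the near (left) edge.

```bash
python3 - <<'E'
from h import *
c=load("pics/wrist1.npz"); im=c["color"]
roi=np.zeros(im.shape[:2],np.uint8); roi[55:180,288:435]=1
m=((im.min(2)>105)&(roi>0)).astype(np.uint8)
n,l,s,_=cv2.connectedComponentsWithStats(m); k=1+np.argmax(s[1:,4]); print(s[k])
m=(l==k).astype(np.uint8)
m=cv2.morphologyEx(m,cv2.MORPH_CLOSE,np.ones((9,9),np.uint8))
cv2.imwrite("pics/m1.png",m*255)
ct=max(cv2.findContours(m,cv2.RETR_EXTERNAL,cv2.CHAIN_APPROX_NONE)[0],key=len)[:,0].astype(float)
W=onz(c,ct[:,0],ct[:,1],.004,True)[:,:2]*1000
# per side line fits
r=cv2.minAreaRect(W.astype(np.float32)); print(r)
cen=np.array(r[0]); a=np.deg2rad(-13.0)
for it in range(4):
    ex=np.array([np.cos(a),np.sin(a)]); ey=np.array([-ex[1],ex[0]])
    q=np.stack([(W-cen)@ex,(W-cen)@ey],1)
    L={}
    for nm,i,sg,hh in [("far",0,1,80),("near",0,-1,80),("left",1,1,62),("right",1,-1,62)]:
        j=1-i; lim=.75*(62 if i==0 else 80)
        s=(abs(q[:,i]*sg-hh)<7)&(abs(q[:,j])<lim)
        L[nm]=np.polyfit(q[s,j],q[s,i],1)
    sl=[L["far"][0],L["near"][0],-L["left"][0],-L["right"][0]]
    cx=(L["far"][1]+L["near"][1])/2; cy=(L["left"][1]+L["right"][1])/2
    cen=cen+cx*ex+cy*ey; a-= np.mean(sl)
print("cover",cen,np.rad2deg(a),"size",L["far"][1]-L["near"][1],L["left"][1]-L["right"][1],np.rad2deg(sl))
# handle
P=cloud(c,True)
hm=(im.max(2)<75)&(roi>0)&(P[...,2]>.028)&(P[...,2]<.045)
ys,xs=np.nonzero(hm); W=onz(c,xs,ys,.036,True)[:,:2]*1000
print(len(W)); rr=cv2.minAreaRect(W.astype(np.float32)); print("handle",rr,np.median(P[hm][:,2]))
ex=np.array([np.cos(a),np.sin(a)]); print("predicted handle",cen-15*ex)
print("cover z",np.median(P[(l==k)][:,2]))
E
```

```text
[  297    55   138   114 12430]
((443.4023742675781, -152.1143798828125), (142.9612274169922, 176.99658203125), 77.0809326171875)Traceback (most recent call last):
  File "<stdin>", line 21, in <module>
    raise TypeError("expected non-empty vector for x")
TypeError: expected non-empty vector for x
```

```bash
python3 - <<'E'
from h import *
c=load("pics/wrist1.npz"); im=c["color"]
roi=np.zeros(im.shape[:2],np.uint8); roi[61:175,290:429]=1
m=((im.min(2)>120)&(roi>0)).astype(np.uint8)
m=cv2.morphologyEx(m,cv2.MORPH_OPEN,np.ones((3,3),np.uint8))
n,l,s,_=cv2.connectedComponentsWithStats(m); k=1+np.argmax(s[1:,4]); print(s[k])
m=(l==k).astype(np.uint8)
m=cv2.morphologyEx(m,cv2.MORPH_CLOSE,np.ones((9,9),np.uint8))
v=im.copy(); v[m>0,2]=255; cv2.imwrite("pics/m1.png",cv2.resize(v[50:190,280:450],None,fx=4,fy=4))
ct=max(cv2.findContours(m,cv2.RETR_EXTERNAL,cv2.CHAIN_APPROX_NONE)[0],key=len)[:,0].astype(float)
W=onz(c,ct[:,0],ct[:,1],.004,True)[:,:2]*1000
r=cv2.minAreaRect(W.astype(np.float32)); print(r)
# handle
P=cloud(c,True)
hm=(im.max(2)<75)&(roi>0)&(P[...,2]>.028)&(P[...,2]<.045)
ys,xs=np.nonzero(hm); W=onz(c,xs,ys,.036,True)[:,:2]*1000
print(len(W)); rr=cv2.minAreaRect(W.astype(np.float32)); print("handle",rr,np.median(P[hm][:,2]))
a=np.deg2rad(r[2]-90); print("yaw",r[2]-90,"pred handle",np.array(r[0])-15*np.array([np.cos(a),np.sin(a)]))
print("cover z",np.median(P[(l==k)][:,2]))
E
```

```text
[  297    65   128   103 11527]
((433.8199462890625, -158.39797973632812), (125.31275939941406, 160.6036834716797), 76.55785369873047)
7
handle ((410.54248046875, -166.3469696044922), (15.8787841796875, 1.1381442546844482), 77.8812026977539) 0.03139551112146782
yaw -13.442146301269531 pred handle [ 419.23086914 -154.91102864]
cover z 0.004090272271553619
```

View pics/m1.png

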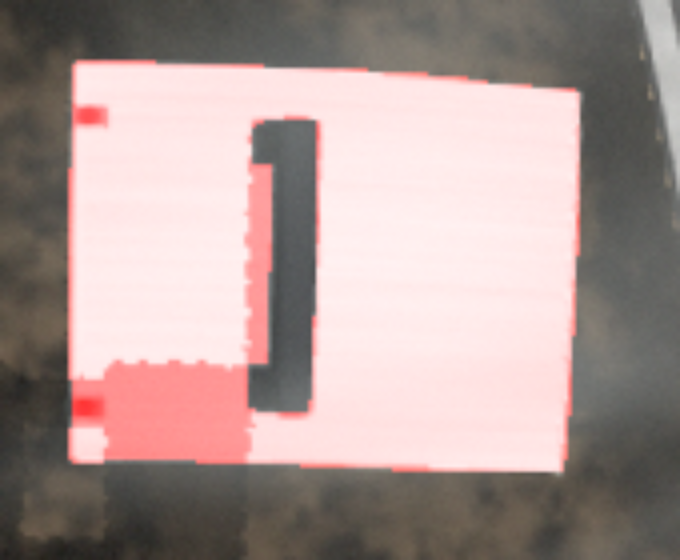

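The cover fit is good: 160.6 × 125.3 mm, yaw -13.44°, top at z = 4 mm, handle at (419.2, -154.9). I'll look at the box from close up with the empty hand before grasping.

Call:
{"method": "step_arm", "body": {"slide": [[39,6,0],[39,6,0],[39,6,0],[39,6,0],[39,6,0],[39,6,0],[39,6,0],[39,6,0],[39,6,0],[0,0,0],[0,0,0]], "twist": [0,0,0,0,0,0,0,0,0,0,0]}}

```text
time: 2.78
position: [0.4911, 0.1193, 0.2392]
tool_rot: [0.783, 0.622, -0.0, 0.0]
ft_force: [-0.4, -1.2, -0.5]
grip_width: 0.0871
```

```bash
python3 - <<'E'
from rig import robot
from h import *
for n in ["wrist"]:
    c=robot.camera(n); cv2.imwrite(f"pics/{n}2.png",c["color"]); np.savez(f"pics/{n}2.npz",**c); print(c["origin"])
o=robot.get_obs(); print(o["time"],o["position"],o["tool_rot"],o["q"],o["ft_force"])
E
```

```text
[0.50739543 0.1896558  0.38451119]
2.8333 [0.49044687 0.11792192 0.2391648 ] [ 7.83724514e-01  6.21108269e-01 -6.18058559e-04 -1.45531433e-04] [ 1.43967100e-02  3.67078344e-01  1.72993329e+00 -6.04469447e-04
  1.04573830e+00  2.45183983e-01] [-0.15023634 -0.14729511 -0.13692805]
```

View pics/wrist2.png

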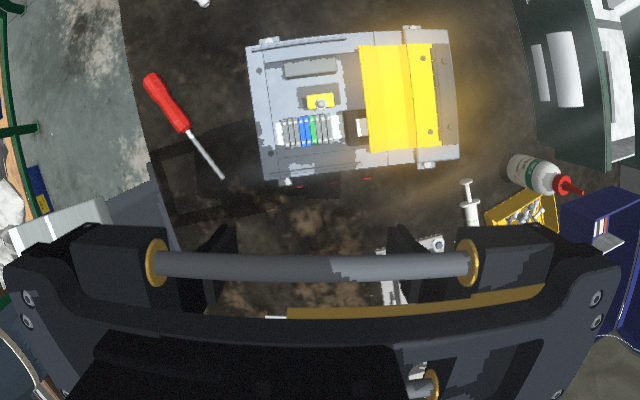

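The wrist view shows the box from (248,45) to (458,180), the flap at (400,97) and the plunger at (320,103). I'll zoom in on it.

```bash
python3 - <<'E'
from h import *
c=load("pics/wrist2.npz"); im=c["color"]
v=cv2.resize(im[20:200,230:470],None,fx=3.3,fy=3.3,interpolation=cv2.INTER_CUBIC); cv2.imwrite("pics/w2crop.png",v)
P=cloud(c,True)
# top-down metric rectification at z=0.056 in box-ish frame
cx,cy,a=.557,.195,np.deg2rad(-5.5)
s=.0004; H,Wd=480,700
jj,ii=np.meshgrid(np.arange(Wd),np.arange(H))
bx=(jj-Wd/2)*s; by=-(ii-H/2)*s
X=np.stack([cx+bx*np.cos(a)-by*np.sin(a),cy+bx*np.sin(a)+by*np.cos(a),np.full_like(bx,.056)],-1)
q=proj(c,X,True).astype(np.float32)
rect=cv2.remap(im,q[...,0],q[...,1],cv2.INTER_CUBIC)
for t in range(-140,141,20):
    u=int(t/1000/s+Wd/2); cv2.line(rect,(u,0),(u,6),(0,0,255),1); 
    w=int(-t/1000/s+H/2)
    if 0<=w<H: cv2.line(rect,(0,w),(6,w),(0,0,255),1)
cv2.imwrite("pics/rect2.png",rect)
E
```

```text
(no output)
```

View pics/w2crop.png

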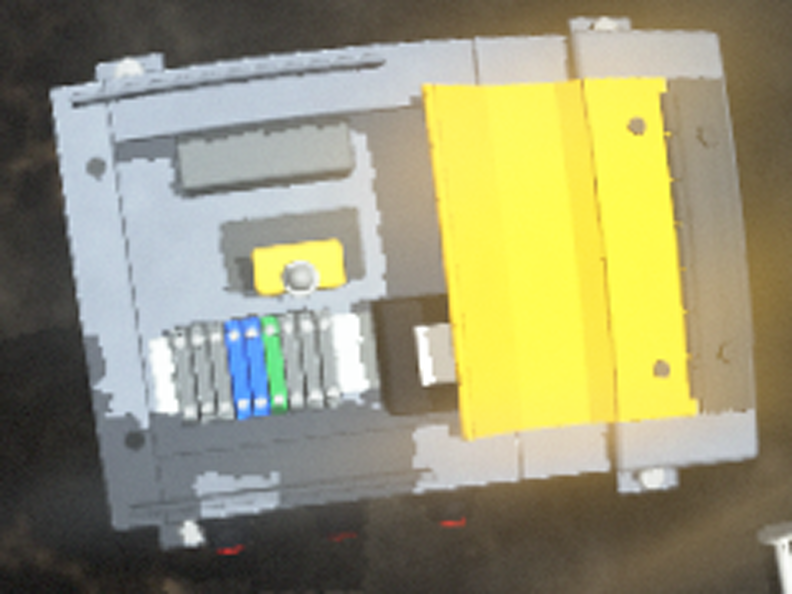

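View pics/rect2.png

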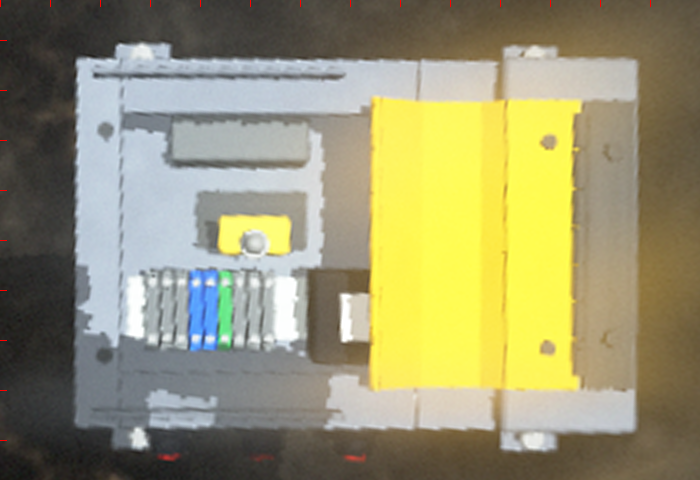

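```bash
cat > boxfit.py <<'E'
from h import *
def rectify(c,z,cx,cy,a,s=.0004,H=480,Wd=700):
    jj,ii=np.meshgrid(np.arange(Wd),np.arange(H)); bx=(jj-Wd/2)*s; by=-(ii-H/2)*s
    X=np.stack([cx+bx*np.cos(a)-by*np.sin(a),cy+bx*np.sin(a)+by*np.cos(a),np.full_like(bx,z)],-1)
    q=proj(c,X,True).astype(np.float32); return cv2.remap(c["color"],q[...,0],q[...,1],cv2.INTER_LINEAR)
E
python3 - <<'E'
from boxfit import *
c=load("pics/wrist2.npz"); cx,cy,a=.557,.195,np.deg2rad(-5.5)
d=c["origin"][:2]-[cx,cy]; print("cam in box",d@[np.cos(a),np.sin(a)],d@[-np.sin(a),np.cos(a)])
r=cv2.GaussianBlur(rectify(c,.056,cx,cy,a),(5,5),0); g=r.astype(float).mean(2)
def fit(pts):
    p=np.array(pts)
    for _ in range(5):
        k=np.polyfit(p[:,0],p[:,1],1); e=abs(np.polyval(k,p[:,0])-p[:,1]); p=p[e<max(1.0,1.5*np.median(e))]
    return k,len(p),np.median(e)
X=lambda u:(u-350)*.4; Y=lambda v:(240-v)*.4
# front edge: dark->bright with u, rows 90..270
pts=[]
for v in range(90,260): 
    w=np.gradient(g[v])[60:90]; u=60+np.argmax(w); pts.append((Y(v),X(u)))
k,n,e=fit(pts); print("front x at y=0",k[1],"slope deg",np.rad2deg(k[0]),n,e)
pts=[]
for u in list(range(170,400)):
    w=np.gradient(g[:,u])[48:70]; pts.append((X(u),Y(48+np.argmax(w))))
k,n,e=fit(pts); print("left y at x=-40",np.polyval(k,-40),np.rad2deg(k[0]),n,e)
pts=[]
for u in list(range(340,480)):
    w=np.gradient(g[:,u])[418:442]; pts.append((X(u),Y(418+np.argmin(w))))
k,n,e=fit(pts); print("right y at x=-40",np.polyval(k,-40),np.polyval(k,30),np.rad2deg(k[0]),n,e)
# flap mask
b=r.astype(int); y=((b[...,2]>180)&(b[...,1]>170)&(b[...,0]<130)).astype(np.uint8)
n,l,s,_=cv2.connectedComponentsWithStats(y); kk=1+np.argmax(s[1:,4]); print(s[kk])
m=(l==kk)
col=m[:,380:500]; top=col.argmax(0); bot=479-col[::-1].argmax(0); print("flap y",Y(np.median(top)-.5),Y(np.median(bot)+.5))
row=m[120:370]; lf=row.argmax(1); print("flap tip x",X(np.median(lf)-.5), np.polyfit(np.arange(120,370),lf,1)[0])
# plunger at z .061
r2=rectify(c,.061,cx,cy,a); cv2.imwrite("pics/pl.png",cv2.resize(r2[190:280,200:310],None,fx=6,fy=6,interpolation=cv2.INTER_CUBIC))
E
```

```text
cam in box -0.04886397632483784 -0.010073986730058843
front x at y=0 -109.92140937097359 slope deg 0.44560001946665545 170 0.21088806248129544
left y at x=-40 72.37939535308054 -0.22493975017376983 230 0.1450368503719588
right y at x=-40 -74.81625243270425 -75.33760556296606 -0.42673334285622777 140 0.2340924099625994
[  368    98   215   298 58354]
flap y 55.0 -58.6
flap tip x 7.800000000000001 0.0023101809628959134
```

View pics/pl.png

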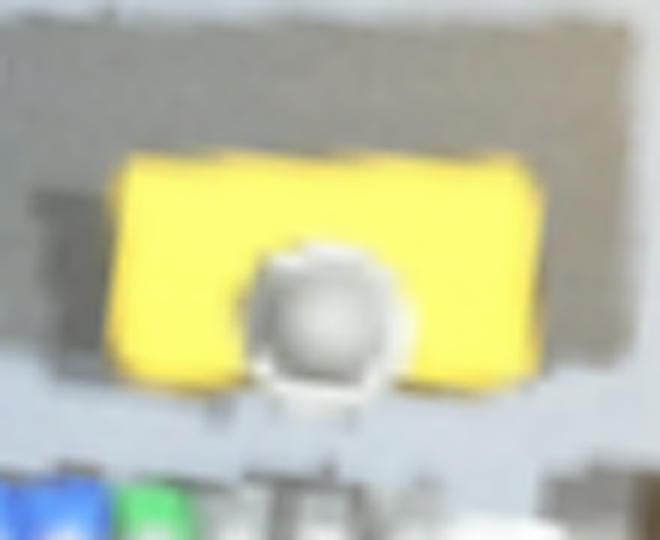

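```bash
python3 - <<'E'
from h import *
for f,fi in [("scene0",0),("wrist1",1)]:
    c=load(f"pics/{f}.npz"); P=cloud(c,bool(fi)).reshape(-1,3)*1000
    P=P[(P[:,2]>15)&(P[:,2]<200)&(P[:,0]>300)&(P[:,0]<900)&(P[:,1]>-330)&(P[:,1]<60)]
    a=np.deg2rad(-13.44); d=P[:,:2]-[419.2,-154.9]; x=d@[np.cos(a),np.sin(a)]; y=d@[-np.sin(a),np.cos(a)]
    s=(x>30)&(x<180)&(abs(y)<70)
    print(f,s.sum())
    for lo in range(30,180,15):
        t=s&(x>=lo)&(x<lo+15)
        if t.sum(): print(lo,t.sum(),"y",y[t].min().round(),y[t].max().round(),"z",P[t,2].max().round())
E
```

```text
scene0 301
120 32 y 42.0 69.0 z 70.0
135 117 y -13.0 70.0 z 73.0
150 73 y -44.0 68.0 z 72.0
165 79 y -37.0 69.0 z 73.0
wrist1 3466
120 338 y 40.0 70.0 z 73.0
135 1175 y -44.0 70.0 z 74.0
150 1036 y -47.0 70.0 z 73.0
165 917 y -42.0 70.0 z 74.0
```

Call:
{"method": "step_arm", "body": {"slide": [[-35.3,-0.9,0],[-35.3,-0.9,0],[-35.3,-0.9,0],[-35.3,-0.9,0],[-35.3,-0.9,15],[-35.3,-0.9,15],[-35.3,-0.9,20],[-35.3,-0.9,20],[0,0,35],[0,0,30],[0,0,10],[0,0,0],[0,0,0]], "twist": [0.3,0,0,0,0,0,0,0,0,0,0,0,0], "jaw": 87}}

```text
time: 3.92
position: [0.4166, -0.1562, 0.0943]
tool_rot: [0.787, 0.617, -0.0, -0.001]
ft_force: [0.8, -0.7, -0.1]
grip_width: 0.087
```

```bash
python3 - <<'E'
from rig import robot
from h import *
c=robot.camera("wrist"); cv2.imwrite("pics/wrist3.png",c["color"]); np.savez("pics/wrist3.npz",**c)
o=robot.get_obs(); q=o["tool_rot"]; print(o["time"],o["position"],np.rad2deg(2*np.arctan2(q[1],q[0])),o["ft_force"])
E
```

```text
3.9667 [ 0.41744909 -0.15634521  0.09502848] 76.31688530666295 [-0.43168743 -0.02532642  0.30567989]
```

View pics/wrist3.png

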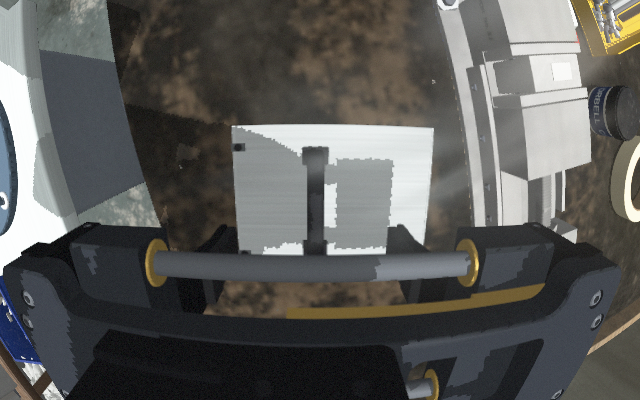

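The handle sits between the fingers at (316,200), and the cover is undisturbed. Small correction, then down and grip.

Call:
{"method": "step_arm", "body": {"slide": [[1.5,1.2,15],[0,0,20],[0,0,20],[0,0,10],[0,0,3],[0,0,0],[0,0,0]], "twist": [0,0,0,0,0,0,0]}}

```text
time: 4.55
position: [0.4201, -0.1548, 0.0276]
tool_rot: [0.786, 0.619, 0.0, 0.001]
ft_force: [0.3, 0.8, 0.0]
grip_width: 0.0869
```

```bash
python3 - <<'E'
from rig import robot
from h import *
o=robot.get_obs(); q=o["tool_rot"]; print(o["time"],o["position"],np.rad2deg(2*np.arctan2(q[1],q[0])),o["ft_force"])
E
```

```text
4.55 [ 0.42007093 -0.15476809  0.02761067] 76.4424220699171 [0.31483468 0.7739941  0.03963402]
```

Call:
{"method": "step_arm", "body": {"slide": [[0,0,0],[0,0,0],[0,0,0],[0,0,0],[0,0,0],[0,0,0],[0,0,0],[0,0,0],[0,0,0],[0,0,0],[0,0,0],[0,0,0]], "twist": [0,0,0,0,0,0,0,0,0,0,0,0], "jaw": 0, "force": 50}}

```text
time: 5.55
position: [0.4194, -0.1543, 0.0265]
tool_rot: [0.786, 0.619, -0.0, -0.0]
ft_force: [0.2, -0.8, -0.3]
grip_width: 0.0148
```

Call:
{"method": "step_arm", "body": {"slide": [[0,0,0],[0,0,0],[0,0,0],[0,0,0]], "twist": [0,0,0,0]}}

```text
time: 5.88
position: [0.4195, -0.1544, 0.0265]
tool_rot: [0.786, 0.619, 0.0, 0.0]
ft_force: [0.7, -0.2, -1.3]
grip_width: 0.0109
```

Call:
{"method": "step_arm", "body": {"slide": [[0,0,-5],[0,0,-10],[0,0,-25],[0,0,-35],[0,0,-35],[0,0,-20],[12,-1.3,0],[25,-2.5,0],[36,-3.7,0],[38,-3.9,0],[38,-3.9,0],[38,-3.9,0],[38,-3.9,0],[38,-3.9,0],[38,-3.9,0],[32,-3.3,0],[18,-1.9,0],[8,-0.8,0],[0,0,0],[0,0,0]], "twist": [0,0,0,0,0,0,0,0,0,0,-1.5,-1.5,-1.5,-1.5,-1.7,0,0,0,0,0]}}

```text
time: 7.55
position: [0.4493, 0.2043, 0.1564]
tool_rot: [0.742, 0.67, -0.001, -0.0]
ft_force: [0.4, 0.3, -1.9]
grip_width: 0.0118
```

```bash
python3 - <<'E'
from rig import robot
from h import *
for n in ["wrist","scene"]:
    c=robot.camera(n); cv2.imwrite(f"pics/{n}4.png",c["color"]); np.savez(f"pics/{n}4.npz",**c)
cv2.imwrite("pics/s4crop.png",cv2.resize(c["color"][130:310,190:450],None,fx=3,fy=3,interpolation=cv2.INTER_CUBIC))
o=robot.get_obs(); q=o["tool_rot"]; p=o["position"][:2]*1000; print(o["time"],o["position"],np.rad2deg(2*np.arctan2(q[1],q[0])),o["ft_force"],o["grip_width"])
a=np.deg2rad(-5.8); d=p-[557.2,193.8]; print("box frame",d@[np.cos(a),np.sin(a)],d@[-np.sin(a),np.cos(a)])
E
```

```text
7.65 [0.44969556 0.20345176 0.15647246] 84.06237019655731 [ 0.70154769 -0.38152803 -1.3580616 ] 0.011443719775561023
box frame -107.92946933645965 -1.2616511734742548
```

View pics/wrist4.png

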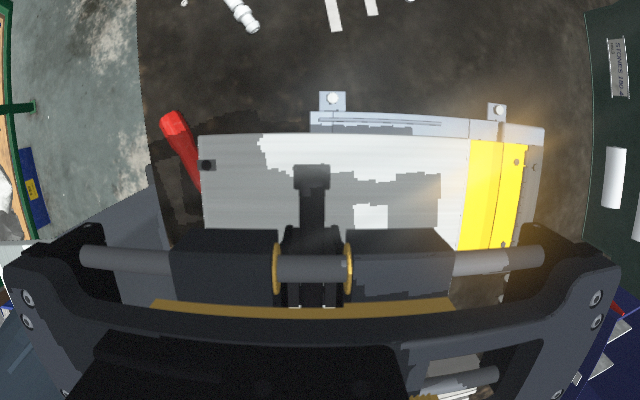

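View pics/s4crop.png

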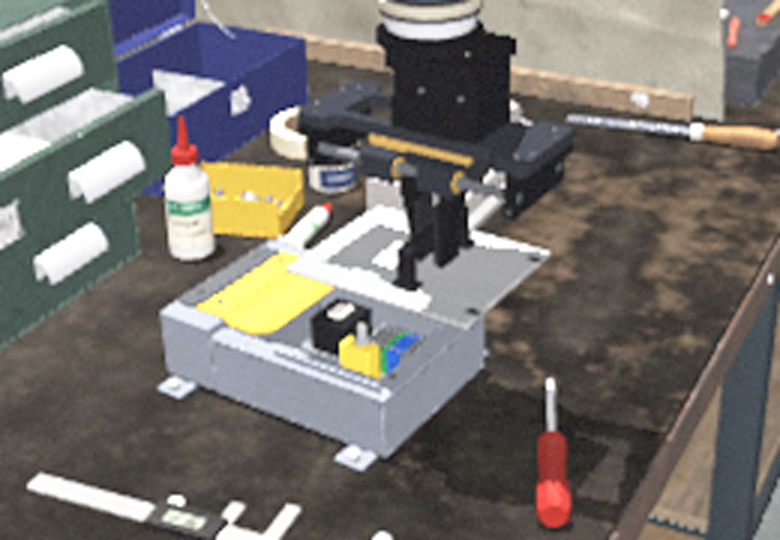

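The cover hangs level over the box front. Its left side shows at row ~135 and its far edge at column ~468. I'll check its yaw and side offset against the box in the same picture.

```bash
python3 - <<'E'
from boxfit import *
c=load("pics/wrist4.npz"); cx,cy,a=.5572,.1938,np.deg2rad(-5.8)
X=lambda u:(u-350)*.4; Y=lambda v:(240-v)*.4
def fit(pts):
    p=np.array(pts)
    for _ in range(6):
        k=np.polyfit(p[:,0],p[:,1],1); e=abs(np.polyval(k,p[:,0])-p[:,1]); p=p[e<max(.8,1.5*np.median(e))]
    return k,len(p),np.median(e)
P=cloud(c,True)
zz=P[150:200,210:260,2]; print("cover z",np.median(zz), np.median(P[150:200,430:460,2]))
z=.1335
r=rectify(c,z,cx-.05,cy,a); cv2.imwrite("pics/r4a.png",r)
r=rectify(c,.056,cx,cy,a); cv2.imwrite("pics/r4b.png",r)
E
```

```text
cover z 0.13410907643942294 0.13377098900861567
```

View pics/r4a.png

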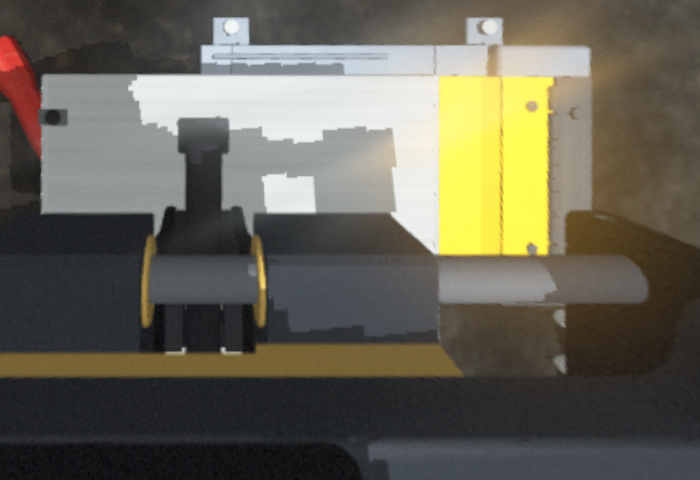

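View pics/r4b.png

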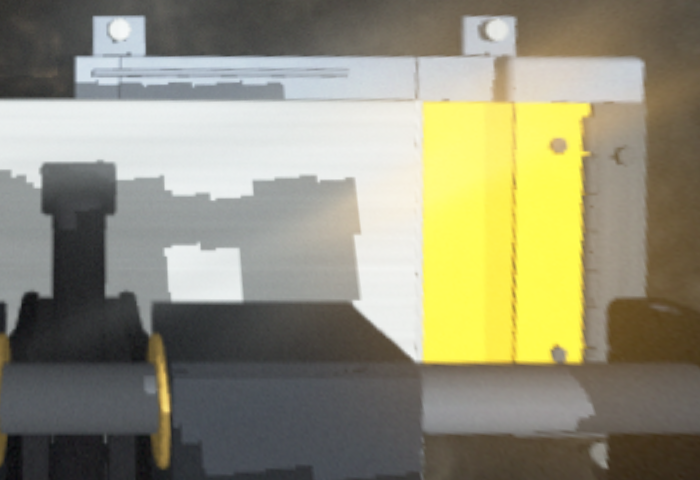

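```bash
python3 - <<'E'
from boxfit import *
# wrist3: cover edges at z=.004 
for f,z,pts in [("wrist1",.004,None),("wrist3",.004,None),("wrist4",.1335,None)]:
    c=load(f"pics/{f}.npz"); print(f,c["origin"], R.from_quat(c["orientation"]).as_euler("zyx",degrees=True))
c=load("pics/wrist3.npz"); a=np.deg2rad(-13.44)
r=rectify(c,.004,.4338,-.1584,a); cv2.imwrite("pics/r3.png",r)
c=load("pics/wrist1.npz"); r=rectify(c,.004,.4338,-.1584,a); cv2.imwrite("pics/r1.png",r)
c=load("pics/scene4.npz"); P=cloud(c); im=c["color"]
m=(P[...,2]>.118)&(P[...,2]<.142)&(P[...,0]>.33)&(P[...,0]<.6)&(P[...,1]>.1)&(P[...,1]<.3)&(im.min(2)>95)
m=m.astype(np.uint8); n,l,s,_=cv2.connectedComponentsWithStats(m); k=1+np.argmax(s[1:,4]); m=(l==k)
ys,xs=np.nonzero(m); W=onz(c,xs,ys,.1335)[:,:2]; 
a=np.deg2rad(-5.8); d=W*1000-[557.2,193.8]; bx=d@[np.cos(a),np.sin(a)]; by=d@[-np.sin(a),np.cos(a)]
print("scene cover", np.percentile(bx,[0,1,99,100]),np.percentile(by,[0,1,50,99,100]),m.sum())
r=cv2.minAreaRect((np.stack([bx,by],1)).astype(np.float32)); print(r)
v=im.copy(); v[m]=(0,0,255); cv2.imwrite("pics/s4m.png",cv2.resize(v[150:290,250:450],None,fx=4,fy=4))
E
```

```text
wrist1 [ 0.37388611 -0.14133012  0.38474752] [ 12.48314939  -3.42123466 165.0857905 ]
wrist3 [ 0.43397803 -0.08621727  0.23963009] [ 13.23408039  -3.71182239 165.17844259]
wrist4 [0.45678797 0.27626582 0.30163601] [  5.57856014  -1.61198191 164.72956203]
scene cover [-176.11685153 -174.94920504  -16.81665812  -15.27743439] [-61.83219831 -59.9046454   14.24019307  65.06632567  66.07005311] 1617
((-95.69446563720703, 2.1233596801757812), (160.94325256347656, 127.6660385131836), 0.1024428978562355)
```

View pics/r3.png

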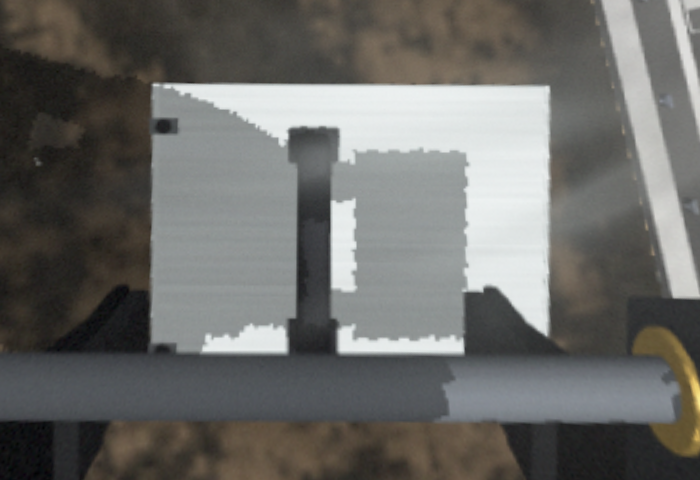

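View pics/s4m.png

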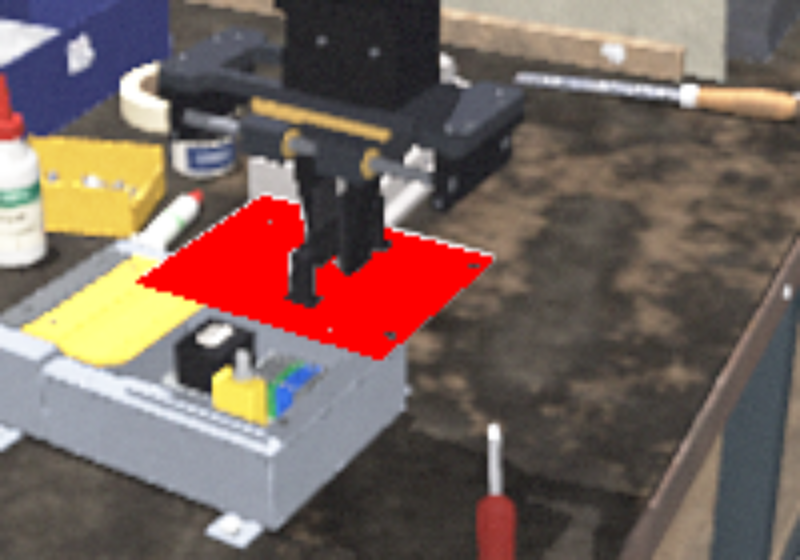

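Both pictures put the cover about 2–5 mm left (+y) of the box's centre line, with yaw fine. I'll shift it right and forward, lower it to just above the upstands, and look again.

Call:
{"method": "step_arm", "body": {"slide": [[-2,4,0],[-2,5,10],[0,3,20],[0,0,20],[0,0,12],[0,0,3],[0,0,0],[0,0,0]], "twist": [0,0,0,0,0,0,0,0]}}

```text
time: 8.32
position: [0.4621, 0.1991, 0.0915]
tool_rot: [0.743, 0.67, 0.0, 0.0]
ft_force: [-0.9, -0.0, -2.8]
grip_width: 0.0115
```

```bash
python3 - <<'E'
from rig import robot
from boxfit import *
for n in ["wrist","scene"]:
    c=robot.camera(n); cv2.imwrite(f"pics/{n}5.png",c["color"]); np.savez(f"pics/{n}5.npz",**c)
cv2.imwrite("pics/s5crop.png",cv2.resize(c["color"][190:290,230:370],None,fx=5.5,fy=5.5,interpolation=cv2.INTER_CUBIC))
o=robot.get_obs(); q=o["tool_rot"]; p=o["position"][:2]*1000; print(o["time"],o["position"],np.rad2deg(2*np.arctan2(q[1],q[0])),o["ft_force"],o["grip_width"])
a=np.deg2rad(-5.8); d=p-[557.2,193.8]; print("box frame",d@[np.cos(a),np.sin(a)],d@[-np.sin(a),np.cos(a)])
c=load("pics/wrist5.npz")
cv2.imwrite("pics/r5a.png",rectify(c,.069,.5572,.1938,a)); cv2.imwrite("pics/r5b.png",rectify(c,.056,.5572,.1938,a))
E
```

```text
8.4167 [0.46230301 0.19942888 0.09218752] 84.11643260886072 [ 0.1397564   0.04435402 -2.65431119] 0.011347124144164219
box frame -94.98002047237694 -3.989870369974918
```

View pics/s5crop.png

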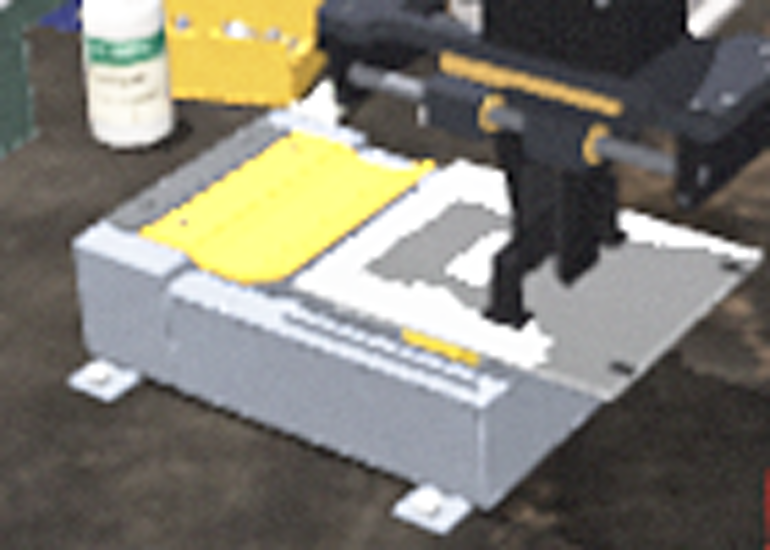

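View pics/r5a.png

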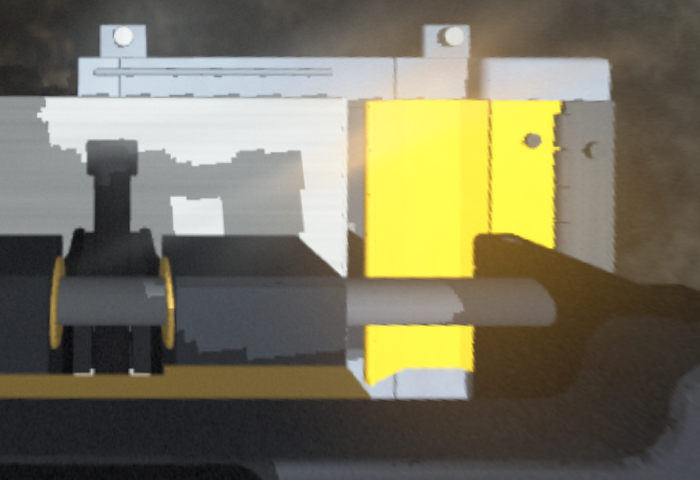

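View pics/r5b.png

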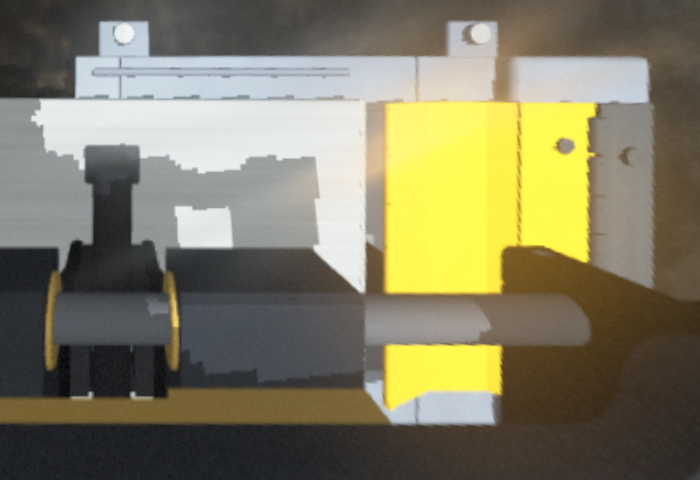

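```bash
python3 - <<'E'
from boxfit import *
a=np.deg2rad(-5.8); ex=np.array([np.cos(a),np.sin(a)]); ey=np.array([-ex[1],ex[0]])
B=lambda p:((np.asarray(p)[...,:2]*1000-[557.2,193.8])@np.stack([ex,ey],1))
for f,cols in [("wrist4",range(300,460,20)),("wrist5",range(150,330,20))]:
    c=load(f"pics/{f}.npz"); print(f,"cam",B(c["origin"]),c["origin"][2])
    P=cloud(c,True); g=c["color"].astype(float).mean(2)
    for u in cols:
        col=P[:,u,2]; 
        # edge: scanning downward from top, first z jump to cover height
        zc=.134 if f=="wrist4" else .069
        v=np.nonzero(abs(col[60:200]-zc)<.004)[0]
        if len(v):
            v0=60+v[0]; print(u,v0,B(P[v0,u]).round(1),(P[v0,u,2]*1000).round(1),B(P[v0+6,u]).round(1),(P[v0+6,u,2]*1000).round(1))
for f,zc in [("scene4",.134),("scene5",.0695)]:
    c=load(f"pics/{f}.npz"); P=cloud(c); b=B(P); im=c["color"]
    m=(abs(P[...,2]-zc)<.006)&(b[...,0]>-190)&(b[...,0]<(20 if f=="scene4" else 3))&(abs(b[...,1])<80)&(im.min(2)>95)
    n,l,s,_=cv2.connectedComponentsWithStats(m.astype(np.uint8)); k=1+np.argmax(s[1:,4]); m=l==k
    ys,xs=np.nonzero(m); q=B(onz(c,xs,ys,zc)); print(f,cv2.minAreaRect(q.astype(np.float32)),np.median(P[m][:,2]))
E
```

```text
wrist4 cam [-108.23168231   71.89638808] 0.30163600701437326
300 133 [-114.7   61. ] 133.2 [-114.7   57.9] 134.7
320 133 [-103.9   61. ] 132.5 [-103.9   57.7] 133.2
340 133 [-93.   61.1] 132.6 [-108.2   71.9] 301.6
360 133 [-82.1  61.3] 133.6 [-82.  58.] 133.8
380 134 [-70.8  61. ] 133.3 [-70.7  57.7] 133.2
400 134 [-59.2  61.4] 133.0 [-59.3  58.1] 133.6
420 135 [-47.   61.3] 132.3 [-47.5  58. ] 134.2
440 136 [-34.   61.3] 131.5 [-34.4  57.9] 132.8
wrist5 cam [-95.10739128  67.87657687] 0.2367696586247758
210 135 [-151.9   57.4] 69.0 [-152.    54.1] 69.1
230 134 [-140.3   57.5] 68.4 [-140.2   54.2] 69.1
250 133 [-128.9   57.7] 68.3 [-128.9   54.4] 68.9
270 133 [-117.7   57.4] 69.0 [-117.8   54.1] 68.7
290 133 [-106.8   57.3] 69.0 [-106.7   54.1] 70.2
310 133 [-96.   57.2] 68.4 [-96.  54.] 69.5
scene4 ((-96.19551849365234, 2.882488250732422), (160.77456665039062, 127.53221893310547), 0.10244505107402802) 0.13293445845627994
scene5 ((-82.74176788330078, -0.8745460510253906), (126.8575439453125, 160.91481018066406), 89.86418914794922) 0.06846548331217595
```

I found my mistake: in the earlier check I shifted the rectified frame along world x, which faked a 5 mm side offset, so nothing slipped. Read correctly, the cover is now about 4 mm too far right. I'll undo that, lower it between the upstands above the plunger, and move its edge to just short of the flap's lead-in.

Call:
{"method": "step_arm", "body": {"slide": [[2,0,0],[2,0,0],[0,0,0],[0,0,2],[0,0,1.5],[0,3,0],[0,4,0],[0,3,0],[0,0,0],[0,0,0]], "twist": [0,0,0,0,0,0,0,0,0,0]}}

```text
time: 9.25
position: [0.4723, 0.2025, 0.088]
tool_rot: [0.742, 0.67, 0.0, 0.0]
ft_force: [0.6, 0.4, -2.0]
grip_width: 0.0113
```

```bash
cat > st.py <<'E'
from rig import robot
from boxfit import *
import sys
n=sys.argv[1]; a=np.deg2rad(-5.8); ex=np.array([np.cos(a),np.sin(a)]); ey=np.array([-ex[1],ex[0]])
B=lambda p:((np.asarray(p)[...,:2]*1000-[557.2,193.8])@np.stack([ex,ey],1))
c=robot.camera("wrist"); np.savez(f"pics/wrist{n}.npz",**c); cv2.imwrite(f"pics/wrist{n}.png",c["color"])
s=robot.camera("scene"); np.savez(f"pics/scene{n}.npz",**s)
cv2.imwrite(f"pics/s{n}crop.png",cv2.resize(s["color"][190:290,230:370],None,fx=5.5,fy=5.5,interpolation=cv2.INTER_CUBIC))
o=robot.get_obs(); q=o["tool_rot"]; F=o["ft_force"]
print(o["time"],"TCP box",B(o["position"]).round(2),"z",o["position"][2].round(4),"yaw",np.rad2deg(2*np.arctan2(q[1],q[0])).round(2),"F box",(F[:2]@ex).round(2),(F[:2]@ey).round(2),F[2].round(2),"M",o["moment"].round(3),"w",o["grip_width"].round(4))
P=cloud(c,True); b=B(P); z=float(o["position"][2])-.0265+.004
for u in range(200,330,30):
    v=np.nonzero((abs(P[60:200,u,2]-z)<.004)&(b[60:200,u,1]<64.5))[0]
    if len(v): print(u,60+v[0],b[60+v[0],u].round(1),(P[60+v[0]:66+v[0],u,2]*1000).mean().round(1))
cv2.imwrite(f"pics/r{n}.png",rectify(c,z,.5572,.1938,a))
E
python3 st.py 6
```

```text
Traceback (most recent call last):
  File "st.py", line 10, in <module>
    print(o["time"],"TCP box",B(o["position"]).round(2),"z",o["position"][2].round(4),"yaw",np.rad2deg(2*np.arctan2(q[1],q[0])).round(2),"F box",(F[:2]@ex).round(2),(F[:2]@ey).round(2),F[2].round(2),"M",o["moment"].round(3),"w",o["grip_width"].round(4))
                                                                                                                                                                                                                                    ^^^^^^^^^^^^^^^^^^^^^
AttributeError: 'float' object has no attribute 'round'
```

View pics/s6crop.png

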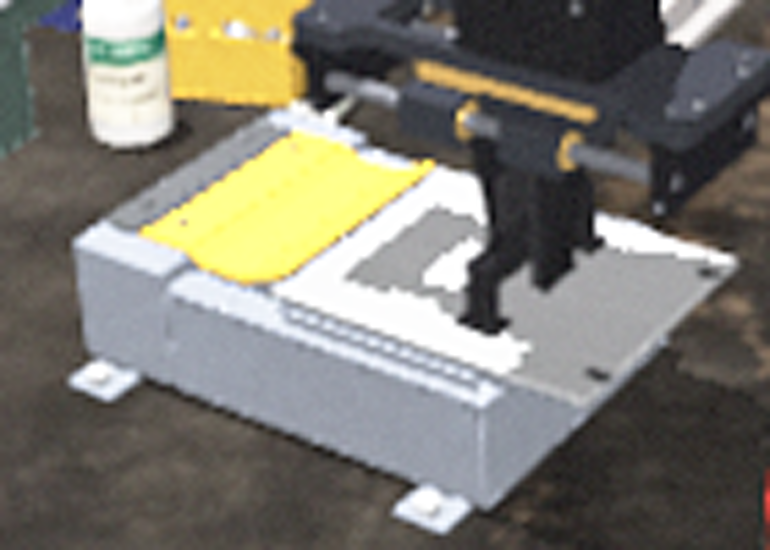

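```bash
sed -i 's/o\["grip_width"\].round(4)/round(float(o["grip_width"]),4)/' st.py; python3 st.py 6b
```

```text
9.45 TCP box [-86.05   0.  ] z 0.088 yaw 84.14 F box 0.68 -0.98 -2.35 M [-0.003 -0.077 -0.045] w 0.0115
200 135 [-149.   62.] 65.5
230 134 [-131.2   61.8] 65.7
260 133 [-114.1   61.8] 65.5
290 133 [-97.7  61.5] 65.4
320 133 [-81.4  61.4] 65.3
```

View pics/r6b.png

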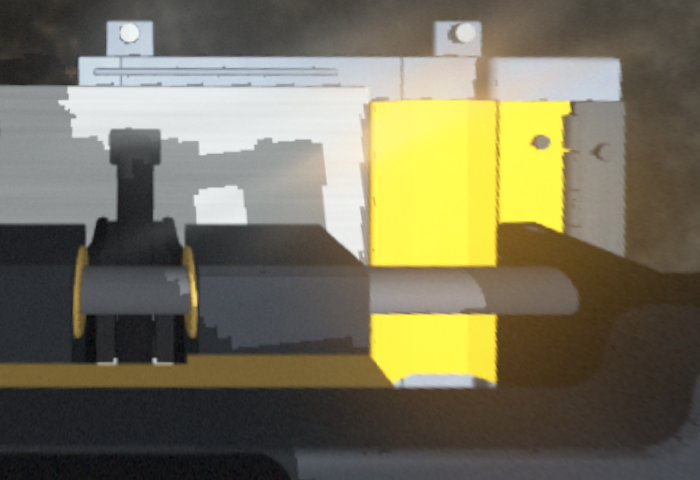

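The cover's far edge is at x ≈ +9, just at the flap's tip (column 370). It is centred within about 1 mm. Now I press down onto the rim and plunger in steps.

Call:
{"method": "step_arm", "body": {"slide": [[0.7,0,0],[0,0,1],[0,0,1],[0,0,1],[0,0,1],[0,0,0]], "twist": [-0.3,0,0,0,0,0], "force": 60}}

```text
time: 9.95
position: [0.4717, 0.2033, 0.0842]
tool_rot: [0.741, 0.672, -0.0, -0.0]
ft_force: [-2.6, 1.4, 3.5]
grip_width: 0.011
```

```bash
python3 st.py 7
```

```text
10.05 TCP box [-85.99   0.82] z 0.0842 yaw 84.45 F box -2.53 1.18 4.02 M [0.11  0.091 0.034] w 0.0115
200 135 [-149.6   62.5] 61.1
230 134 [-131.7   62.4] 61.1
260 133 [-114.6   62.5] 61.2
290 133 [-98.1  62.3] 61.5
320 133 [-81.9  62.5] 61.7
```

View pics/s7crop.png

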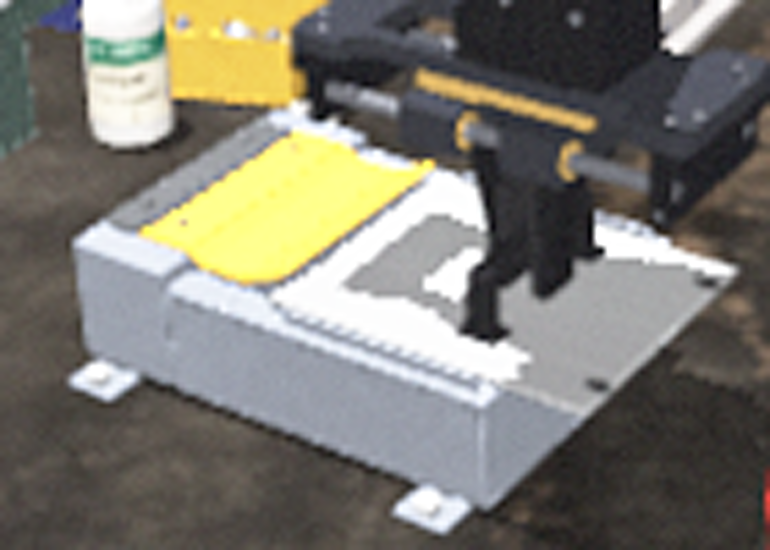

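Call:
{"method": "step_arm", "body": {"slide": [[0,0,0.7],[0,0,0.7],[0,0,0.6],[0,0,0]], "twist": [0,0,0,0]}}

```text
time: 10.38
position: [0.4719, 0.2033, 0.0826]
tool_rot: [0.741, 0.672, 0.0, -0.0]
ft_force: [-2.5, 0.0, 7.8]
grip_width: 0.011
```

```bash
python3 st.py 8
```

```text
10.4833 TCP box [-85.89   0.83] z 0.0826 yaw 84.44 F box -2.33 -0.31 8.82 M [0.079 0.311 0.021] w 0.0113
200 135 [-149.5   62.4] 59.4
230 134 [-131.5   62.4] 59.9
260 133 [-114.5   62.5] 59.9
290 130 [-98.   63.9] 58.5
320 129 [-81.6  64.4] 85.5
```

```bash
cat > tilt.py <<'E'
from boxfit import *
import sys
a=np.deg2rad(-5.8); ex=np.array([np.cos(a),np.sin(a)]); ey=np.array([-ex[1],ex[0]])
B=lambda p:((np.asarray(p)[...,:2]*1000-[557.2,193.8])@np.stack([ex,ey],1))
for n in sys.argv[1:]:
    c=load(f"pics/wrist{n}.npz"); P=cloud(c,True); b=B(P); z=P[...,2]*1000
    m=(b[...,1]>25)&(b[...,1]<58)&(z>52)&(z<72)&(b[...,0]>-165)&(b[...,0]<2)&(c["color"].min(2)>100)
    A=np.c_[b[m],np.ones(m.sum())]; zz=z[m]
    for _ in range(4):
        k=np.linalg.lstsq(A,zz,rcond=None)[0]; e=abs(A@k-zz); s=e<3*np.median(e)+.01; A=A[s]; zz=zz[s]
    yl=c["color"].astype(int); f=(yl[...,2]>180)&(yl[...,1]>160)&(yl[...,0]<120)&(z>50)&(z<90)&(b[...,0]>0)&(b[...,0]<70)&(b[...,1]>10)
    fx=[ (lo,np.median(z[f&(b[...,0]>lo)&(b[...,0]<lo+8)]).round(1)) for lo in range(2,70,8) if (f&(b[...,0]>lo)&(b[...,0]<lo+8)).sum()>5]
    print(n,len(zz),"pitch deg (nose up +)",np.rad2deg(k[0]).round(2),"roll",np.rad2deg(k[1]).round(2),"z at x=-86,y=0 / x=0",(k@[-86,0,1]).round(1),(k@[0,0,1]).round(1)); print("  flap top z",fx)
E
python3 tilt.py 2 5 6b 7 8
```

```text
2 957 pitch deg (nose up +) -0.19 roll -0.17 z at x=-86,y=0 / x=0 56.2 55.9
  flap top z [(2, np.float64(70.4)), (10, np.float64(67.5)), (18, np.float64(63.9)), (26, np.float64(61.4)), (34, np.float64(61.4)), (42, np.float64(61.4)), (50, np.float64(63.8)), (58, np.float64(66.4)), (66, np.float64(66.4))]
5 13251 pitch deg (nose up +) -0.13 roll -0.32 z at x=-86,y=0 / x=0 69.3 69.1
  flap top z [(2, np.float64(70.7)), (10, np.float64(67.6)), (18, np.float64(63.9)), (26, np.float64(61.5)), (34, np.float64(61.4)), (42, np.float64(61.5)), (50, np.float64(63.9)), (58, np.float64(66.5)), (66, np.float64(66.4))]
6b 12787 pitch deg (nose up +) -0.13 roll -0.09 z at x=-86,y=0 / x=0 65.7 65.5
  flap top z [(2, np.float64(70.7)), (10, np.float64(67.5)), (18, np.float64(63.9)), (26, np.float64(61.5)), (34, np.float64(61.4)), (42, np.float64(61.5)), (50, np.float64(63.9)), (58, np.float64(66.5)), (66, np.float64(66.5))]
7 12787 pitch deg (nose up +) 0.56 roll -0.03 z at x=-86,y=0 / x=0 61.8 62.6
  flap top z [(2, np.float64(70.7)), (10, np.float64(67.4)), (18, np.float64(63.9)), (26, np.float64(61.5)), (34, np.float64(61.5)), (42, np.float64(61.5)), (50, np.float64(63.8)), (58, np.float64(66.5)), (66, np.float64(66.5))]
8 12663 pitch deg (nose up +) 0.3 roll -0.1 z at x=-86,y=0 / x=0 60.3 60.8
  flap top z [(2, np.float64(70.7)), (10, np.float64(67.5)), (18, np.float64(63.9)), (26, np.float64(61.5)), (34, np.float64(61.5)), (42, np.float64(61.4)), (50, np.float64(63.8)), (58, np.float64(66.4)), (66, np.float64(66.5))]
```

Depth confirms it: the cover's top is at 60.3–60.8 mm, so it is on the rim with the plunger nearly in and 0.3° nose-up. The flap has not moved. Now I slide it forward along the rim.

Call:
{"method": "step_arm", "body": {"slide": [[0,1,0.3],[0,2,0],[0,3,0],[0,3,0],[0,3,0],[0,3,0],[0,3,0],[0,2,0],[0,0,0]], "twist": [0,0,0,0,0,0,0,0,0]}}

```text
time: 11.23
position: [0.4886, 0.2011, 0.0825]
tool_rot: [0.741, 0.672, -0.003, -0.002]
ft_force: [-7.5, -0.5, 12.8]
grip_width: 0.0113
```

```bash
python3 st.py 9; python3 tilt.py 9
```

```text
11.3333 TCP box [-68.6    0.36] z 0.0825 yaw 84.44 F box -7.41 -0.44 13.84 M [ 0.01   1.001 -0.066] w 0.0116
200 135 [-132.6   61.9] 59.7
230 134 [-114.5   61.9] 60.1
260 129 [-98.1  64.1] 57.2
290 128 [-81.4  64.4] 56.4
320 130 [-64.9  63.3] 58.0
9 11393 pitch deg (nose up +) -0.02 roll -0.08 z at x=-86,y=0 / x=0 60.2 60.2
  flap top z [(2, np.float64(70.8)), (10, np.float64(67.6)), (18, np.float64(64.0)), (26, np.float64(61.6)), (34, np.float64(61.5)), (42, np.float64(61.5)), (50, np.float64(63.9)), (58, np.float64(66.5)), (66, np.float64(66.6))]
```

View pics/s9crop.png

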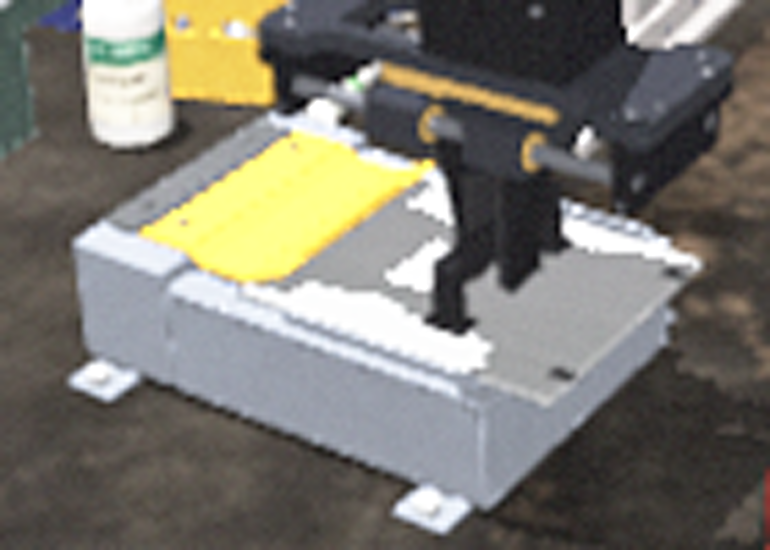

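It is flat on the rim with its edge at x ≈ 26 and the flap just about to lift. The drag of 7 N is friction. I continue.

Call:
{"method": "step_arm", "body": {"slide": [[0,2,0],[0,3,0],[0,3,0],[0,3,0],[0,3,0],[0,3,0],[0,3,0],[0,2,0],[0,0,0]], "twist": [0,0,0,0,0,0,0,0,0]}}

```text
time: 12.08
position: [0.5084, 0.199, 0.0825]
tool_rot: [0.741, 0.672, -0.004, -0.003]
ft_force: [-10.3, 1.0, 16.4]
grip_width: 0.0113
```

```bash
python3 st.py 10; python3 tilt.py 10
```

```text
12.1833 TCP box [-48.66   0.27] z 0.0825 yaw 84.44 F box -10.63 -1.11 15.59 M [ 0.071  1.514 -0.031] w 0.0116
200 135 [-112.6   61.9] 60.1
230 129 [-95.7  64.4] 56.6
260 129 [-78.3  64. ] 57.3
290 128 [-61.6  64.3] 56.9
320 128 [-45.1  64.4] 56.6
10 9738 pitch deg (nose up +) -0.02 roll -0.06 z at x=-86,y=0 / x=0 60.2 60.2
  flap top z [(2, np.float64(72.9)), (10, np.float64(69.4)), (18, np.float64(65.7)), (26, np.float64(63.0)), (34, np.float64(62.7)), (42, np.float64(62.5)), (50, np.float64(64.7)), (58, np.float64(67.1)), (66, np.float64(67.1))]
```

View pics/s10crop.png

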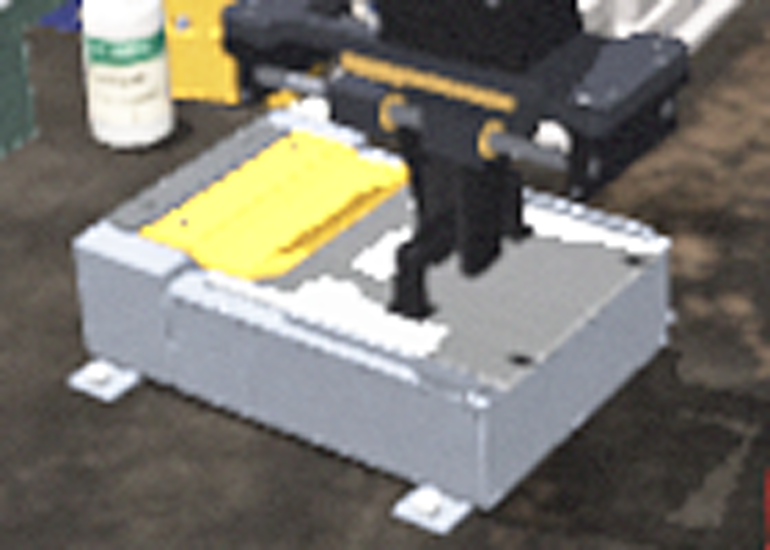

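The flap rides on the cover, lifted about 1–2 mm (~0.03 rad), with about 9 mm to go. I finish slowly.

Call:
{"method": "step_arm", "body": {"slide": [[0,1.5,0],[0,1.5,0],[0,1.5,0],[0,1.5,0],[0,1,0],[0,1,0],[0,0,0]], "twist": [0,0,0,0,0,0,0]}}

```text
time: 12.77
position: [0.5147, 0.1984, 0.0825]
tool_rot: [0.741, 0.672, -0.006, -0.004]
ft_force: [-14.3, 1.8, 19.1]
grip_width: 0.0113
```

```bash
python3 st.py 11; python3 tilt.py 11
```

```text
12.8667 TCP box [-42.69   0.27] z 0.0825 yaw 84.44 F box -14.5 0.43 19.2 M [ 0.161  2.048 -0.023] w 0.0111
200 132 [-107.6   63.4] 58.0
230 130 [-89.6  63.8] 57.5
260 129 [-72.2  63.9] 57.7
290 129 [-55.4  63.8] 57.5
320 130 [-38.9  63.2] 58.2
11 9280 pitch deg (nose up +) -0.0 roll -0.06 z at x=-86,y=0 / x=0 60.2 60.2
  flap top z [(2, np.float64(73.2)), (10, np.float64(69.8)), (18, np.float64(65.8)), (26, np.float64(63.2)), (34, np.float64(62.9)), (42, np.float64(62.8)), (50, np.float64(64.9)), (58, np.float64(67.2)), (66, np.float64(67.0))]
```

Friction is growing with the down-force (19 N), so I ease the downward press slightly and continue.

Call:
{"method": "step_arm", "body": {"slide": [[0,0,-0.5],[0,1,-0.3],[0,1,0],[0,1,0],[0,0,0]], "twist": [0,0,0,0,0]}}

```text
time: 13.28
position: [0.5204, 0.1981, 0.0825]
tool_rot: [0.741, 0.672, -0.003, -0.003]
ft_force: [-8.2, 1.6, 9.9]
grip_width: 0.0112
```

```bash
python3 st.py 12; python3 tilt.py 12
```

```text
13.3833 TCP box [-37.04   0.64] z 0.0825 yaw 84.41 F box -9.63 1.47 9.33 M [ 0.216  1.202 -0.009] w 0.0114
200 132 [-101.6   63.8] 58.2
230 130 [-83.5  64.2] 57.1
260 129 [-66.   64.4] 57.6
290 129 [-49.5  64.1] 57.2
320 129 [-33.   64.1] 58.0
12 8643 pitch deg (nose up +) -0.0 roll -0.04 z at x=-86,y=0 / x=0 60.2 60.2
  flap top z [(2, np.float64(73.3)), (10, np.float64(69.9)), (18, np.float64(65.9)), (26, np.float64(63.3)), (34, np.float64(63.0)), (42, np.float64(62.8)), (50, np.float64(65.0)), (58, np.float64(67.2)), (66, np.float64(67.2))]
```

Call:
{"method": "step_arm", "body": {"slide": [[0,1,0],[0,1,0],[0,1,0],[0,0,0]], "twist": [0,0,0,0]}}

```text
time: 13.72
position: [0.5204, 0.1982, 0.0825]
tool_rot: [0.741, 0.672, -0.006, -0.005]
ft_force: [-13.1, 3.7, 14.7]
grip_width: 0.0114
```

```bash
python3 st.py 13; python3 tilt.py 13
```

```text
13.8167 TCP box [-37.     0.67] z 0.0825 yaw 84.41 F box -12.57 1.24 13.7 M [ 0.516  1.827 -0.086] w 0.0116
200 131 [-102.2   64.4] 57.2
230 130 [-83.9  64.2] 57.7
260 129 [-66.3  64.4] 57.7
290 129 [-49.6  64.2] 57.7
320 129 [-33.1  64.2] 57.2
13 8628 pitch deg (nose up +) 0.0 roll 0.02 z at x=-86,y=0 / x=0 60.1 60.1
  flap top z [(2, np.float64(73.3)), (10, np.float64(69.9)), (18, np.float64(65.9)), (26, np.float64(63.3)), (34, np.float64(63.0)), (42, np.float64(62.8)), (50, np.float64(64.9)), (58, np.float64(67.2)), (66, np.float64(67.2))]
```

View pics/r13.png

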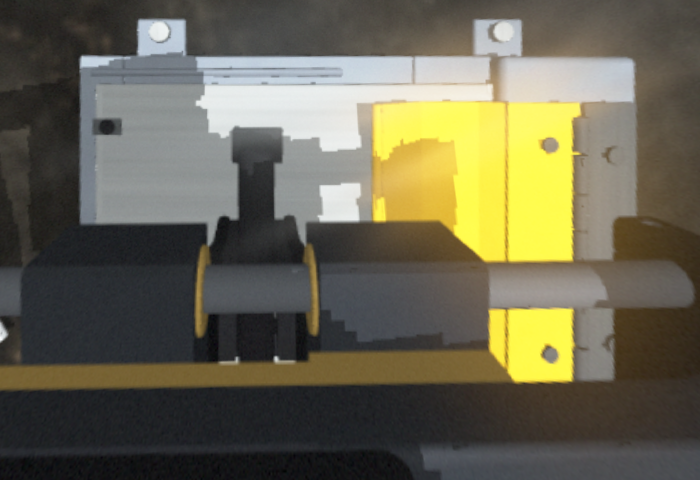

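View pics/s13crop.png

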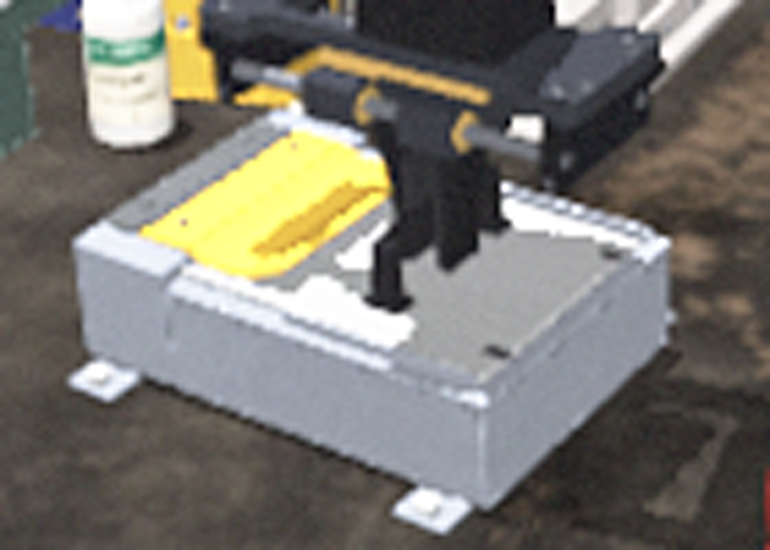

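The cover stalls at the same place while the push rises, and the push/press ratio is above the sliding value, so it seems to be at the stop. As a check against a mere friction stall, I ease the press briefly while keeping the push and see whether it creeps forward.

Call:
{"method": "step_arm", "body": {"slide": [[0,0,-0.4],[0,0.5,-0.3],[0,0,0],[0,0,0]], "twist": [0,0,0,0]}}

```text
time: 14.15
position: [0.5205, 0.1982, 0.0826]
tool_rot: [0.741, 0.672, -0.006, -0.005]
ft_force: [-13.5, 3.8, 10.1]
grip_width: 0.0113
```

```bash
python3 st.py 14; python3 tilt.py 14
python3 - <<'E'
from boxfit import *
a=np.deg2rad(-5.8)
c=load("pics/wrist14.npz")
for z,nm in [(.056,"rim"),(.060,"cover")]:
    g=cv2.GaussianBlur(rectify(c,z,.5572,.1938,a),(3,3),0).astype(float).mean(2)
    # mean over rows 100..115 and 140..210
    for r0,r1 in [(100,112),(140,210)]:
        p=g[r0:r1,60:120].mean(0); d=np.gradient(p); i=np.argsort(-abs(d))[:4]; print(nm,(r0,r1),[((60+k-350)*.4,d[k].round(1)) for k in sorted(i)])
r=rectify(c,.060,.5572,.1938,a); cv2.imwrite("pics/r14z.png",cv2.resize(r[40:230,60:200],None,fx=3,fy=3))
E
```

```text
14.25 TCP box [-36.96   0.66] z 0.0826 yaw 84.4 F box -13.56 2.22 10.74 M [ 0.572  1.905 -0.074] w 0.0112
200 133 [-102.3   63.2] 59.1
230 130 [-83.6  64.3] 57.6
260 130 [-66.4  63.8] 57.9
290 131 [-49.6  63. ] 58.6
320 129 [-33.   64.2] 57.8
14 8664 pitch deg (nose up +) -0.05 roll -0.12 z at x=-86,y=0 / x=0 60.4 60.3
  flap top z [(2, np.float64(73.2)), (10, np.float64(69.9)), (18, np.float64(65.9)), (26, np.float64(63.3)), (34, np.float64(63.0)), (42, np.float64(62.8)), (50, np.float64(65.0)), (58, np.float64(67.2)), (66, np.float64(67.1))]
rim (100, 112) [(np.float64(-110.4), np.float64(18.3)), (np.float64(-110.0), np.float64(27.3)), (np.float64(-109.60000000000001), np.float64(25.3)), (np.float64(-109.2), np.float64(14.2))]
rim (140, 210) [(np.float64(-110.4), np.float64(17.7)), (np.float64(-110.0), np.float64(22.0)), (np.float64(-109.60000000000001), np.float64(19.4)), (np.float64(-109.2), np.float64(12.0))]
cover (100, 112) [(np.float64(-108.80000000000001), np.float64(13.0)), (np.float64(-108.4), np.float64(25.8)), (np.float64(-108.0), np.float64(29.3)), (np.float64(-107.60000000000001), np.float64(18.7))]
cover (140, 210) [(np.float64(-108.80000000000001), np.float64(14.8)), (np.float64(-108.4), np.float64(21.6)), (np.float64(-108.0), np.float64(21.6)), (np.float64(-107.60000000000001), np.float64(15.0))]
```

View pics/r14z.png

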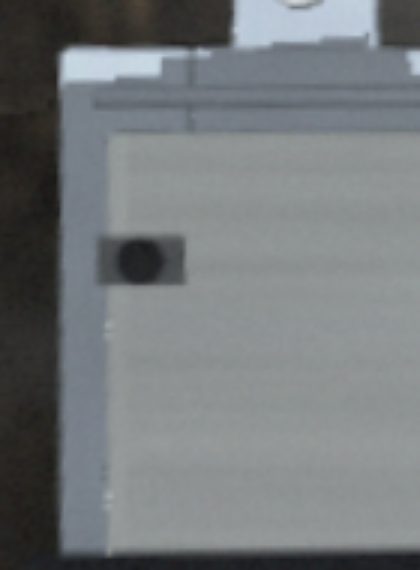

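It did not creep even with push/press above 1, so it is butted at the stop. The front gap is ~7.8 mm against 7 nominal, and the screw hole shows inside the slot. Now I press firmly down and ease the forward push a little.

Call:
{"method": "step_arm", "body": {"slide": [[0,-0.5,0.5],[0,-0.5,0.5],[0,0,0.5],[0,0,0.3],[0,0,0],[0,0,0]], "twist": [0,0,0,0,0,0]}}

```text
time: 14.75
position: [0.5205, 0.1982, 0.0825]
tool_rot: [0.741, 0.672, -0.005, -0.004]
ft_force: [-14.6, 2.3, 20.2]
grip_width: 0.0117
```

```bash
python3 st.py 15; python3 tilt.py 15; python3 - <<'E'
from rig import robot
import cv2
c=robot.camera("scene"); cv2.imwrite("pics/scene15.png",c["color"])
E
```

```text
14.85 TCP box [-37.01   0.66] z 0.0825 yaw 84.42 F box -13.75 0.65 20.3 M [ 0.387  2.052 -0.009] w 0.0113
200 131 [-101.8   64.4] 57.6
230 130 [-83.6  64.3] 57.4
260 129 [-66.3  64.4] 57.5
290 129 [-49.6  64.2] 57.3
320 130 [-33.   63.6] 58.3
15 8558 pitch deg (nose up +) -0.0 roll -0.03 z at x=-86,y=0 / x=0 60.2 60.2
  flap top z [(2, np.float64(73.3)), (10, np.float64(69.9)), (18, np.float64(65.9)), (26, np.float64(63.3)), (34, np.float64(63.0)), (42, np.float64(62.8)), (50, np.float64(65.0)), (58, np.float64(67.2)), (66, np.float64(67.1))]
```

View pics/scene15.png

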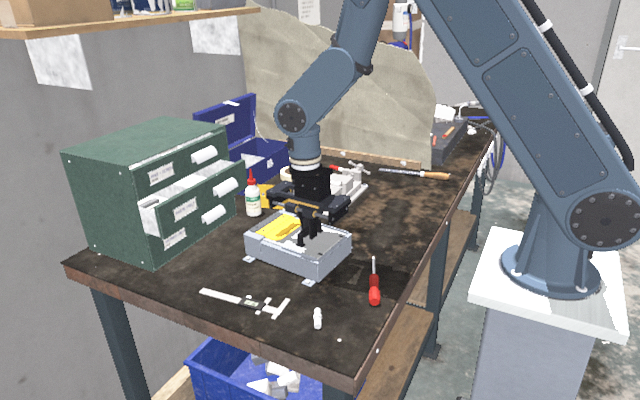

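View pics/r15.png

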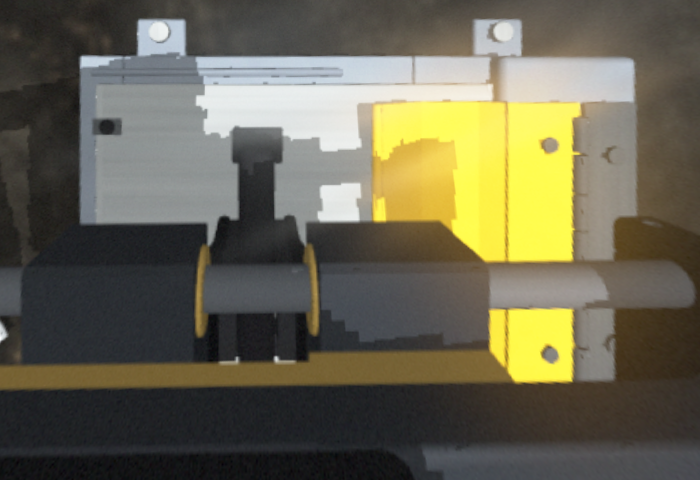

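The cover is flat (pitch 0.0°, roll -0.03°, top at 60.2 mm) and butted home. The flap lies on top of it, the press is 20 N, and the other things have not moved. Handing in.

```bash
python3 - <<'E'
from rig import robot
robot.hand_in()
o=robot.get_obs(); print(o["time"],o["position"],o["ft_force"],o["grip_width"])
E
```

```text
the job is handed in; nothing more can be done
the job is handed in; nothing more can be done
```

I gripped the cover by its handle, set it on the rim between the upstands, and slid it under the flap until it butted against the stop. I handed in at about 15 s, still gripping and pressing it down with about 20 N.

**Last checks**
- **Flat:** the cover's top is at 60.2 mm (60 expected), with pitch 0.0° and roll -0.03°.
- **Switch:** the plunger is under the cover and was not seen directly. With the cover flat on the rim and pressed harder than the 7 N the plunger needs, it should be fully in.
- **Fully home:** the cover did not move forward when I pushed harder, nor when I eased the downward press. The front rim gap was about 7.8 mm against 7 nominal, and I put the difference down to camera error.
- **Flap:** it lies on the cover at about 0.034 rad; no reading during the slide was higher.
- **Other things:** in the last scene picture, the driver, calliper and bin look where they were. The marker was hidden behind the arm, so I could not check it.

**What disagreed**
- One side-offset check was wrong because I had shifted the frame along the wrong axis. It sent the cover about 4 mm too far right. I caught this and corrected it before lowering the cover between the upstands.
- The scene camera put the cover about 3.5 mm further left than the wrist camera did, and I used the wrist camera.

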